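# Tip the paperweights down onto the practice sheet

### The arm

A 6-joint arm with a two-finger parallel gripper is mounted at the origin on the work surface. World frame = base frame: x ahead of the robot, y to its left, z up, the work surface at z = 0. Lengths are in m, angles in rad, forces in N, time in s.
With the tool pointing down it reaches from about 0.3 to 0.775 m from the base axis. Payload 14.6 kg.
Tool frame: the origin (TCP) lies on the front face of the gripper's body, between the roots of the fingers; the fingertips stand 97 mm ahead of it and the grasp point (between the pads) lies 78 mm ahead of it; z points along the fingers, x is the direction in which the jaws open and shut, and the axes are right-handed (so a half turn about z gives the same grasp; the last joint's range is limited). The gripper opens to 94 mm and grips with 3 to 60 N. Pads are 16 mm wide; open, the fingers measure 119 mm over their backs; the gripper's body (75 mm by 177 mm) begins 78 mm behind the grasp point.
Start: joints at [1.23, 0.3, 1.521, -0, 1.321, -0.067], TCP at [0.149, 0.53, 0.303] pointing down, gripper open.
Joint ranges: [-3.03, 3.03], [-0.79, 2.21], [0.23, 2.52], [-1.04, 4.18], [0, 3.07], [-2.55, 2.55]. Speed limits (rad/s): [2.22, 2.22, 2.57, 3.14, 3.14, 3.14].

### API

Orientations are given as [roll, pitch, yaw] about the fixed x, y, z axes, in that order (R = Rz(yaw) Ry(pitch) Rx(roll)).
In Python, from station import sensors, camera, ctrl gives the robot as it stands.
- The arm moves only by the tool move_arm, never from a script. Its argument "rows" is text: rows parted by semicolons, each of 6 numbers parted by spaces: the shift along the tool's x, y, z in mm, then the turn, a rotation vector about the tool's x, y, z in rad. In form: x y z wx wy wz; .... A call has 1 to 20 rows; each row shifts and turns the pose as measured when the row begins, along the tool's axes as they then stand; what a row does not reach is not made up. A row lasts 1/8 s, in which the tool goes at most 62.5 mm and 10.7 degrees, less where a joint would pass 70% of its speed; a pose out of reach is approached as far as the arm can. A call with a gripper value outside its range is refused whole. "grip" is the opening, from -1 (shut) to 1 (fully open), set as the call begins (left out, the last holds). The fingers move at their own pace and stop on an object; "newtons" is the grip in N (left out, the last holds). Time passes only in rows, so rows that do not move let the fingers close. It gives the time, the measured TCP pose, the force and the opening at its end, in the units of the state.
- sensors.get_obs(): the state, without advancing time (a new reading comes with each control period).
- camera(name): name is "scene" or "top"; returns a dict with "color" (420x560x3 uint8, blue, green, red), "z_map" (420x560 float32, m along the optical axis (not along the pixel's ray), 0 where there is no reading), "mtx" (3x3 intrinsics, pixels), "position" and "attitude" of the camera in the world. Camera axes: x right, y down, z forward; pixel columns grow to the right and rows downward; lengths in m; the calibration is good to about 2 mm. A picture is of the moment at which its call begins.
- ctrl.hand_in(): hands the job in, once; it reports no verdict.
The state is a dict: "time_s": time; "qpos": joint angles; "joint_vel": joint speeds; "tau": joint torques, N m; "ee_pos": TCP position; "eef_rot": TCP orientation; "force": force on the tool from outside, world axes, zero at the start; "moment": the same for the moment, N m; "grip_width": finger opening in m.
Only numpy, scipy, OpenCV 4.12 (cv2) and the standard library are available. Lean on these libraries where they do the work, as an engineer would, in place of code of your own. Each camera call takes 0.05 s, during which the arm holds its last target.

### The job

Weigh down the ruled practice sheet on the writing board: push over each of the two standing paperweight bars with closed fingertips or the outside of the fingers, so that it falls inwards, towards the middle of the sheet, and ends lying flat along the blank margin it stands on, one bar along the margin nearer the robot and one along the far margin. Never take a bar between the fingers, lift it or carry it. Leave the stone seal and the ink bottle standing where they are at the other ends of the margins, and leave the other things on the desk alone.

Things in the scene. Friction and masses are not known exactly. Their poses are not given: they have to be found in the camera images.
- board: fixed plywood board, 260 (x) x 360 (y) x 8 mm, flat on the desk, up to 0.25 rad askew; origin: centre of its underside (top at z = 8 mm). On it a white sheet (no height), 230 (x) x 330 (y) mm, red-ruled grid 90 (x) x 270 (y) mm in the middle. Its y axis runs along the two blank margins, 70 mm wide, on the near (-x) and far (+x) side of the grid
- margin_near (a point): middle of the near margin, on the board's top, 78 mm to -x of the board's centre; axes as the board's
- margin_far (a point): middle of the far margin, on the board's top, 78 mm to +x of the board's centre; axes as the board's
- long_weight: the longer paperweight: dark-wood bar, 150 x 36 x 26 mm, 0.3 kg, brass band near each end, loose, standing on its small end on one margin of the sheet, near either end of it (the other bar is on the other margin). Origin: centre of the foot; z: along its length, up; y: the 26 mm depth, along the margin within 0.1 rad; x: the 36 mm width. Pushed near the top along y it topples beyond 10 degrees of lean, under 1 N
- long_weight_mid (a point): centre of the long weight, 75 mm from its foot; axes as the weight's
- short_weight: the shorter paperweight: dark-wood bar, 130 x 36 x 26 mm, 0.26 kg, brass band near each end, loose, standing on its small end on one margin of the sheet, near either end of it (the other bar is on the other margin). Origin: centre of the foot; z: along its length, up; y: the 26 mm depth, along the margin within 0.1 rad; x: the 36 mm width. Pushed near the top along y it topples beyond 10 degrees of lean, under 1 N
- short_weight_mid (a point): centre of the short weight, 65 mm from its foot; axes as the weight's
- seal: bystander: uncarved stone seal, upright pale block 28 x 28 x 55 mm tall, loose on the board at the opposite end of a margin from a weight; origin at the centre of its underside
- ink_bottle: bystander: small dark ink bottle, 34 mm diameter, 60 mm tall, loose on the board at the opposite end of the other margin; origin at the centre of its underside. The standing things are about 240 mm apart along a margin, and a weight falling inwards stays clear of them
- ink_dish: bystander: open black round ink dish, 96 mm diameter, 28 mm tall, on the desk to the robot's left of the board; origin at the centre of its underside
- dish_lid: bystander: flat black round lid, 100 mm diameter, 11 mm thick, on the desk to the left; origin at the centre of its underside
- water_bowl: bystander: white bowl, 90 mm diameter, 40 mm tall, on the desk to the robot's right of the board; origin at the centre of its underside
- eraser_box: bystander: flat cardboard box 50 x 90 x 22 mm, on the desk to the right; origin at the centre of its underside
Not all that is in view belongs to the job. What is shaped like the short_weight but orange, pink or purple is not meant.

How it is judged:
By the outcome, as a careful person would: the job done as asked, in the order asked, and still so for the second after the job is handed in, with the robot touching nothing.
It also fails if it takes over 42 s, if anything falls off the work surface, if the arm or the gripper's body presses on something with over 40 N, if the wrist force passes 120 N, or if a joint passes its speed limit or range.

## Working session

There is one attempt and no reset: what is moved stays moved. The work goes in short steps, Python scripts to look and compute and a tool call to move; the robot and the scene stay as the last step left them, time stands still between calls to the robot, and variables do not carry over. Pictures are saved under pics/ and viewed, and the job is handed in when it is done.

Besides the shell and the picture viewer there is one more tool, called after ">>>" in YAML: its name, and indented under it one key for each argument. move_arm: Moves the arm, as the interface text tells. Its arguments: {"type":"object","properties":{"rows":{"type":"string"},"grip":{"type":"number"},"newtons":{"type":"number"}},"required":["rows"]}

```bash
mkdir -p pics; ls; cat > h.py <<'E'
from station import sensors, camera, ctrl
import numpy as np, cv2, pickle
E
python3 - <<'E'
from h import *
for n in ("scene","top"):
    c=camera(n); pickle.dump(c,open(n+".pkl","wb")); cv2.imwrite(f"pics/{n}0.png",c["color"])
    print(n,c["mtx"],c["position"],c["attitude"],(c["z_map"]>0).mean())
print(sensors.get_obs())
E
```

```text
pics
scene [[440.00627828   0.         281.41576216]
 [  0.         440.00627828 209.01972587]
 [  0.           0.           1.        ]] [1.03906399 0.68787489 0.73894301] [-2.24047671  0.0104536   2.54184971] 0.9960671768707483
top [[491.44782438   0.         281.32376254]
 [  0.         491.44782438 204.85049775]
 [  0.           0.           1.        ]] [ 0.51443357 -0.02597785  1.3287942 ] [-3.07832036  0.00452274 -1.58639265] 0.9959523809523809
{'time_s': 0.1, 'qpos': array([ 1.23040341e+00,  3.00373901e-01,  1.52149640e+00,  3.74347838e-06,
        1.32072300e+00, -6.65846998e-02]), 'joint_vel': array([-0.0010963 , -0.00162857, -0.00403148, -0.00048012, -0.00294764,
       -0.00052917]), 'tau': array([-1.91431727e-04, -5.32642686e+01, -3.53281975e+01,  7.08428957e-02,
        2.35204987e-02, -1.04131368e-05]), 'ee_pos': array([0.14866877, 0.52938549, 0.30217543]), 'eef_rot': array([-3.14152246e+00,  9.98185265e-04,  1.29698722e+00]), 'force': array([ 0.11241225, -0.4903973 ,  0.84997355]), 'moment': array([-0.05428296, -0.01652652,  0.02320832]), 'grip_width': 0.09425827153184588}
```

View pics/scene0.png

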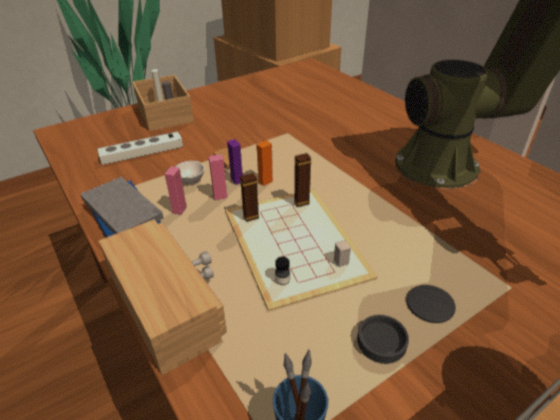

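View pics/top0.png

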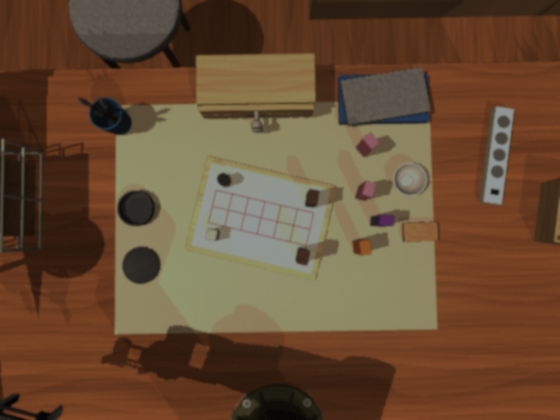

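The scene view shows dark bars at (302,180) and (250,197), the seal at (342,253) and the bottle at (283,270). The orange, purple and pink decoys stand outside the board's right end. In the top view the bars are at (303,256) and (312,198), both at the robot's right (-y) end. Next I'll measure them.

```bash
cat >> h.py <<'E'
from scipy.spatial.transform import Rotation as R
def cloud(c):
    h,w=c["z_map"].shape; u,v=np.meshgrid(np.arange(w),np.arange(h)); z=c["z_map"]; K=c["mtx"]
    P=np.stack([(u-K[0,2])/K[0,0]*z,(v-K[1,2])/K[1,1]*z,z],-1)
    return P@R.from_euler("xyz",c["attitude"]).as_matrix().T+np.array(c["position"])
def blobs(c,P):
    m=((P[...,2]>.035)&(P[...,2]<.2)&(P[...,0]>.2)&(P[...,0]<.72)&(P[...,1]>-.45)&(P[...,1]<.35)&(c["z_map"]>0)).astype(np.uint8)
    n,l,s,_=cv2.connectedComponentsWithStats(m)
    for i in range(1,n):
        if s[i,4]<40: continue
        Q=P[l==i]; zt=np.percentile(Q[:,2],97); T=Q[Q[:,2]>zt-.012]; col=np.median(c["color"][l==i],0)
        Lr=cv2.minAreaRect(T[:,:2].astype(np.float32)*1000)
        print("px",s[i][:4],"col",col,"ztop %.3f"%zt,"top mean",T.mean(0).round(3),"rect",np.round(Lr[0]),np.round(Lr[1]),round(Lr[2]),"lo",Q.min(0).round(3),"hi",Q.max(0).round(3))
E
python3 - <<'E'
from h import *
for n in ("top","scene"):
    c=pickle.load(open(n+".pkl","rb")); P=cloud(c); print(n); blobs(c,P)
    # board: sheet/wood edge vs mat by height
    hsv=cv2.cvtColor(c["color"],cv2.COLOR_BGR2HSV)
    wm=((hsv[...,1]<60)&(hsv[...,2]>90)&(abs(P[...,2]-.008)<.008)&(abs(P[...,1])<.3)&(P[...,0]<.65)&(P[...,0]>.25)).astype(np.uint8)
    wm=cv2.morphologyEx(wm,cv2.MORPH_CLOSE,np.ones((9,9)))
    k=max(cv2.findContours(wm,0,1)[0],key=cv2.contourArea)[:,0]
    print(cv2.boundingRect(k), cv2.minAreaRect(P[k[:,1],k[:,0],:2].astype(np.float32)*1000))
E
```

```text
top
px [393 162  34  34] col [103. 118. 123.] ztop 0.044 top mean [ 0.661 -0.366  0.039] rect [ 660. -361.] [87. 87.] 40 lo [ 0.617 -0.405  0.035] hi [ 0.704 -0.317  0.046]
px [217 173  14  13] col [30. 36. 36.] ztop 0.071 top mean [0.666 0.128 0.067] rect [666. 128.] [30. 29.] 44 lo [0.65  0.113 0.036] hi [0.68  0.144 0.074]
px [357 180  19  20] col [ 84.  82. 125.] ztop 0.133 top mean [ 0.628 -0.236  0.129] rect [ 628. -237.] [27. 36.] 72 lo [ 0.607 -0.253  0.036] hi [ 0.65  -0.219  0.136]
px [305 189  15  18] col [30. 42. 60.] ztop 0.140 top mean [ 0.61  -0.099  0.137] rect [610. -99.] [26. 36.] 80 lo [ 0.591 -0.115  0.035] hi [ 0.628 -0.084  0.142]
px [372 214  23  12] col [77. 41. 80.] ztop 0.133 top mean [ 0.551 -0.277  0.129] rect [ 551. -278.] [37. 26.] 84 lo [ 0.537 -0.297  0.035] hi [ 0.565 -0.258  0.135]
px [206 228  13  12] col [117. 137. 139.] ztop 0.066 top mean [0.523 0.16  0.062] rect [523. 160.] [29. 28.] 79 lo [0.509 0.145 0.04 ] hi [0.538 0.175 0.068]
px [354 239  18  16] col [ 35.  77. 129.] ztop 0.132 top mean [ 0.485 -0.224  0.129] rect [ 485. -224.] [36. 25.] 7
[... 909 characters left out ...]
63  -0.228  0.125] rect [ 629. -233.] [30. 36.] 77 lo [ 0.61  -0.25   0.035] hi [ 0.649 -0.214  0.13 ]
px [240 173  19  41] col [19. 32. 57.] ztop 0.136 top mean [ 0.612 -0.092  0.133] rect [610. -95.] [32. 37.] 82 lo [ 0.592 -0.112  0.035] hi [ 0.63  -0.078  0.138]
px [334 241  17  18] col [104.  120.5 135.5] ztop 0.062 top mean [0.525 0.166 0.059] rect [524. 164.] [31. 28.] 77 lo [0.508 0.149 0.035] hi [0.54  0.18  0.063]
px [275 257  15  21] col [28. 30. 31.] ztop 0.067 top mean [0.668 0.135 0.064] rect [667. 132.] [29. 31.] 74 lo [0.651 0.117 0.035] hi [0.682 0.15  0.069]
(234, 193, 134, 99) ((697.0635986328125, 312.07464599609375), (975.1748046875, 285.9976806640625), 64.04121398925781)
```

```bash
cat >> h.py <<'E'
def to(x,y,z,yaw):
    o=sensors.get_obs(); M=R.from_euler("xyz",o["eef_rot"]); d=M.inv().apply(np.array([x,y,z])-o["ee_pos"])*1000
    G=R.from_euler("xyz",[np.pi,0,yaw]); rv=(M.inv()*G).as_rotvec()
    print("t",o["time_s"],"pos",o["ee_pos"].round(4),"rot",o["eef_rot"].round(3),"shift mm",d.round(1),"len",np.linalg.norm(d).round(1),"rotvec",rv.round(3),"F",o["force"].round(1))
E
python3 -c "
from h import *
to(.456,-.115,.302,-.21)"
```

```text
t 0.1 pos [0.1487 0.5294 0.3022] rot [-3.142e+00  1.000e-03  1.297e+00] shift mm [-537.3  470.1    0.7] len 713.9 rotvec [1.000e-03 1.000e-03 1.507e+00] F [ 0.1 -0.5  0.8]
```

>>> move_arm:
  rows: "-38 33 0 0 0 0;-38 33 0 0 0 0;-38 33 0 0 0 0;-38 33 0 0 0 0;-38 33 0 0 0 0;-38 33 0 0 0 0;-38 33 0 0 0 0;-38 33 0 0 0 0;-38 33 0 0 0 0;-38 33 0 0 0 0;-38 33 0 0 0 0;-38 33 0 0 0 0"
  grip: -1
  newtons: 20

```text
time_s: 1.6
ee_pos: [0.4116, -0.0326, 0.3014]
eef_rot: [3.141, 0.003, 1.302]
force: [0.5, 1.7, -0.3]
grip_width: 0.0001
```

>>> move_arm:
  rows: "0 0 0 0 0 0.16;0 0 0 0 0 0.16;0 0 0 0 0 0.16;0 0 0 0 0 0.16;0 0 0 0 0 0.16;0 0 0 0 0 0.16;0 0 0 0 0 0.16;0 0 0 0 0 0.16;0 0 0 0 0 0.16;0 0 0 0 0 0"

```text
time_s: 2.85
ee_pos: [0.4114, -0.0359, 0.2988]
eef_rot: [3.138, 0.006, -0.188]
force: [-1.2, 0.6, -0.5]
grip_width: 0.0005
```

```bash
python3 -c "
from h import *
to(.456,-.115,.302,-.21)
print(sensors.get_obs()['qpos'],sensors.get_obs()['grip_width'])"
```

```text
t 2.85 pos [ 0.4114 -0.0359  0.2988] rot [ 3.138  0.006 -0.188] shift mm [58.5 69.3 -3.3] len 90.8 rotvec [0.004 0.006 0.022] F [-1.2  0.6 -0.5]
[-0.17430546 -0.00515755  1.88040632 -0.00385429  1.27234541  0.01495453] 0.00046790354536396437
```

>>> move_arm:
  rows: "20 23 0 0 0 0.022;20 23 0 0 0 0;20 23 0 0.004 0.006 0;0 0 0 0 0 0"

```text
time_s: 3.35
ee_pos: [0.4577, -0.1174, 0.2983]
eef_rot: [-3.141, 0.001, -0.193]
force: [-0.2, 0.8, 0.2]
grip_width: 0.0003
```

```bash
python3 -c "
from h import *
to(.456,-.115,.222,-.21)"
```

```text
t 3.35 pos [ 0.4577 -0.1174  0.2983] rot [-3.141e+00  1.000e-03 -1.930e-01] shift mm [-2.  -2.  76.3] len 76.3 rotvec [-0.     0.001  0.017] F [-0.2  0.8  0.2]
```

>>> move_arm:
  rows: "-2 0 30 0 0 0.017;0 0 30 0 0 0;0 0 16 0 0 0;0 0 0 0 0 0"

```text
time_s: 3.85
ee_pos: [0.4544, -0.1148, 0.2203]
eef_rot: [-3.141, 0.001, -0.198]
force: [0.1, 0.3, -0.0]
grip_width: 0.0008
```

```bash
python3 -c "
from h import *
to(.456,-.115,.222,-.21)
c=camera('scene');cv2.imwrite('pics/s1.png',c['color'][100:320,150:430].repeat(2,0).repeat(2,1))"
```

```text
t 3.85 pos [ 0.4544 -0.1148  0.2203] rot [-3.141e+00  1.000e-03 -1.980e-01] shift mm [ 1.6 -0.2 -1.7] len 2.4 rotvec [-0.001  0.001  0.012] F [ 0.1  0.3 -0. ]
```

View pics/s1.png

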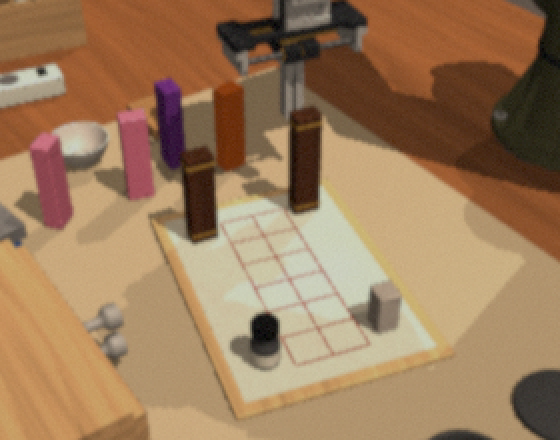

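The closed fingers, at (292,90) in the crop, are behind the long bar and clear of the decoys. I'll push it slowly now.

>>> move_arm:
  rows: "2 -6 0 0 0 0;0 -7 0 0 0 0;0 -7 0 0 0 0;0 -7 0 0 0 0;0 -7 0 0 0 0;0 -7 0 0 0 0;0 -7 0 0 0 0;0 -7 0 0 0 0"

```text
time_s: 4.9
ee_pos: [0.4687, -0.0573, 0.2233]
eef_rot: [-3.141, -0.003, -0.196]
force: [0.2, -0.3, 0.1]
grip_width: 0.0004
```

```bash
python3 -c "
from h import *
to(.456,-.115,.222,-.21)
c=camera('scene');cv2.imwrite('pics/s2.png',c['color'][100:320,150:430].repeat(2,0).repeat(2,1))"
```

```text
t 4.9 pos [ 0.4687 -0.0573  0.2233] rot [-3.141e+00 -3.000e-03 -1.960e-01] shift mm [-1.2 59.1  1.3] len 59.1 rotvec [-0.    -0.003  0.014] F [ 0.2 -0.3  0.1]
```

View pics/s2.png

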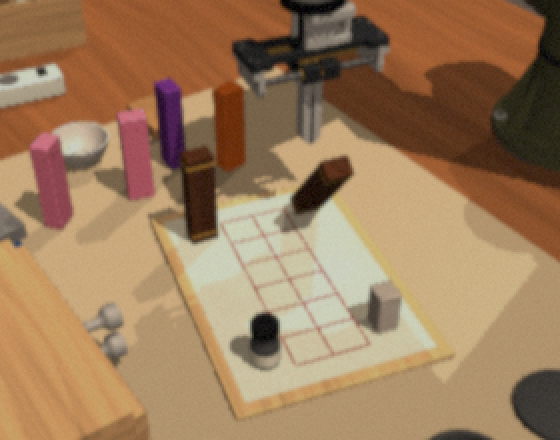

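The long bar is in mid-fall along the near margin, with its top at (340,165). I'll raise the arm and let the bar settle.

>>> move_arm:
  rows: "0 10 0 0 0 0;0 0 -30 0 0 0;0 0 -30 0 0 0;0 0 -20 0 0 0;0 0 0 0 0 0"

```text
time_s: 5.58
ee_pos: [0.4658, -0.0695, 0.305]
eef_rot: [-3.142, -0.002, -0.197]
force: [-0.1, 0.9, -1.2]
grip_width: 0.0009
```

```bash
cat >>h.py <<'E'
def bars(n):
    c=camera(n);P=cloud(c); z=P[...,2]
    m=((z>.021)&(z<.17)&(P[...,0]>.4)&(P[...,0]<.72)&(P[...,1]>-.16)&(P[...,1]<.2)).astype(np.uint8)
    k,l,s,_=cv2.connectedComponentsWithStats(m)
    for i in range(1,k):
        if s[i,4]<60: continue
        Q=P[l==i]; zt=np.percentile(Q[:,2],95); T=Q[Q[:,2]>zt-.01]; r=cv2.minAreaRect(T[:,:2].astype(np.float32)*1000)
        print(n,s[i][:4],"ztop %.3f"%zt,"rect",np.round(r[0],1),np.round(r[1]),round(r[2],1))
    return c
E
python3 -c "
from h import *
c=bars('scene');cv2.imwrite('pics/s3.png',c['color'][100:320,150:430].repeat(2,0).repeat(2,1))
bars('top')
to(.597,-.141,.302,-.17)
"
```

```text
scene [240 173  19  46] ztop 0.136 rect [610.5 -94.7] [31. 36.] 80.0
scene [300 200  38  41] ztop 0.033 rect [484.8  26.1] [154.  39.] 78.2
scene [334 241  17  22] ztop 0.062 rect [523.  164.4] [29. 28.] 76.5
scene [275 257  16  25] ztop 0.067 rect [666.2 132.3] [32. 30.] 54.9
top [217 173  15  14] ztop 0.071 rect [666.4 128.1] [29. 29.] 44.5
top [305 189  15  18] ztop 0.141 rect [610.2 -99. ] [26. 36.] 80.7
top [206 228  14  12] ztop 0.066 rect [523.1 160.4] [28. 28.] 77.7
top [236 236  43  21] ztop 0.038 rect [490.   44.3] [106.  36.] 78.1
t 5.675 pos [ 0.4654 -0.0692  0.3034] rot [-3.141e+00  1.000e-03 -1.970e-01] shift mm [143.1  44.7   1.3] len 149.9 rotvec [-0.     0.001 -0.027] F [ 0.8  0.  -1.1]
```

View pics/s3.png

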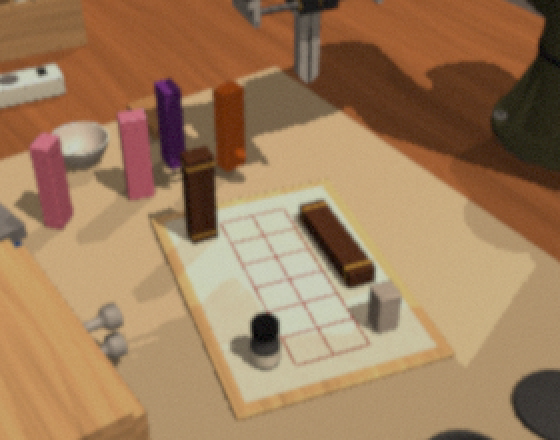

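The long bar lies flat along the near margin, and the seal hasn't moved. On to the short bar.

>>> move_arm:
  rows: "37 11 0 0 0 -0.03;37 11 0 0 0 0;37 11 0 0 0 0;37 11 0 0 0 0;0 0 0 0 0 0"

```text
time_s: 6.3
ee_pos: [0.6063, -0.141, 0.2955]
eef_rot: [-3.14, 0.01, -0.166]
force: [-0.9, -0.3, -0.1]
grip_width: 0.0005
```

```bash
python3 -c "
from h import *
to(.6026,-.142,.205,-.166)"
```

```text
t 6.3 pos [ 0.6063 -0.141   0.2955] rot [-3.14   0.01  -0.166] shift mm [-2.6  1.7 90.5] len 90.5 rotvec [-0.001  0.01   0.   ] F [-0.9 -0.3 -0.1]
```

>>> move_arm:
  rows: "-2 2 30 0 0.01 0;0 0 30 0 0 0;0 0 28 0 0 0;0 0 0 0 0 0"

```text
time_s: 6.8
ee_pos: [0.6008, -0.1418, 0.2015]
eef_rot: [-3.14, 0.005, -0.166]
force: [-0.6, 0.2, 0.1]
grip_width: 0.0005
```

```bash
python3 -c "
from h import *
to(.6026,-.142,.205,-.166)"
```

```text
t 6.8 pos [ 0.6008 -0.1418  0.2015] rot [-3.14   0.005 -0.166] shift mm [ 1.8 -0.1 -3.5] len 4.0 rotvec [-0.002  0.005  0.   ] F [-0.6  0.2  0.1]
```

>>> move_arm:
  rows: "2 -6 -2 0 0 0;0 -7 0 0 0 0;0 -7 0 0 0 0;0 -7 0 0 0 0;0 -7 0 0 0 0;0 -7 0 0 0 0;0 -7 0 0 0 0;0 -7 0 0 0 0;0 10 0 0 0 0;0 0 -30 0 0 0;0 0 -30 0 0 0;0 0 -30 0 0 0;0 0 0 0 0 0;0 0 0 0 0 0"

```text
time_s: 8.55
ee_pos: [0.6104, -0.0973, 0.2982]
eef_rot: [-3.14, 0.003, -0.167]
force: [-0.1, 0.6, -0.5]
grip_width: 0.0007
```

```bash
python3 -c "
from h import *
c=bars('scene');cv2.imwrite('pics/s4.png',c['color'][100:320,150:430].repeat(2,0).repeat(2,1))
c=bars('top');cv2.imwrite('pics/t4.png',c['color'])
to(.5,-.2,.35,-.17)
"
```

```text
scene [300 200  38  41] ztop 0.033 rect [485.5  27.6] [154.  38.] 78.1
scene [247 213  34  38] ztop 0.033 rect [623.2 -15.1] [132.  38.] 80.3
scene [334 241  17  23] ztop 0.062 rect [523.9 163.1] [30. 29.] 78.6
scene [275 257  16  25] ztop 0.067 rect [666.7 133. ] [31. 30.] 54.9
top [217 173  15  14] ztop 0.071 rect [665.3 129.3] [29. 29.] 89.4
top [256 185  33  18] ztop 0.037 rect [626.5   2.8] [86. 36.] 81.0
top [206 228  14  12] ztop 0.066 rect [523.3 160.5] [28. 28.] 80.9
top [236 236  43  21] ztop 0.038 rect [489.9  44.2] [107.  36.] 78.0
t 8.65 pos [ 0.6105 -0.0972  0.2983] rot [-3.14e+00  3.00e-03 -1.67e-01] shift mm [-92.1 119.7 -51.6] len 159.5 rotvec [-0.001  0.003  0.003] F [ 0.2 -0.3  0.7]
```

View pics/s4.png

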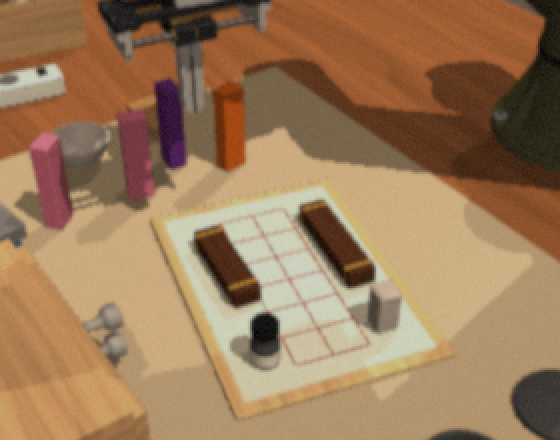

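View pics/t4.png

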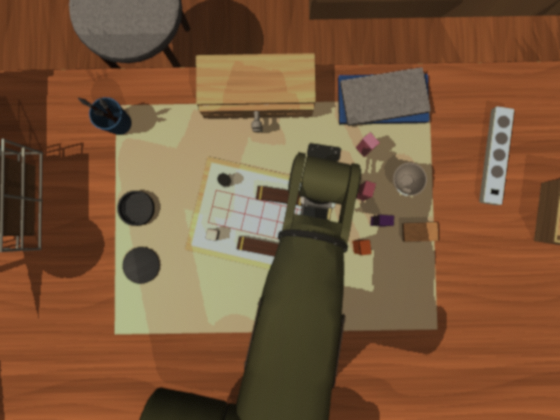

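Both bars are flat and the bystanders are unmoved. The short bar sits roughly 9 mm towards the grid, so I'll clear the arm out of the top view and measure it properly.

>>> move_arm:
  rows: "-42 28 0 0 0 0;-42 28 0 0 0 0;-42 28 0 0 0 0;-42 28 0 0 0 0;-42 28 0 0 0 0;0 0 0 0 0 0"

```text
time_s: 9.4
ee_pos: [0.3723, -0.2025, 0.2931]
eef_rot: [-3.139, 0.011, -0.166]
force: [0.5, -0.7, 0.6]
grip_width: 0.0006
```

```bash
python3 -c "
from h import *
c=bars('top');pickle.dump(c,open('t5.pkl','wb'));cv2.imwrite('pics/t5.png',cv2.resize(c['color'][140:300,170:370],None,fx=4,fy=4,interpolation=2)[:600])
P=cloud(c)
f=pickle.load(open('top.pkl','rb'));hsv=cv2.cvtColor(c['color'],cv2.COLOR_BGR2HSV)
# red grid
hh=hsv[...,0];m=(((hh<8)|(hh>170))&(hsv[...,1]>70)&(hsv[...,2]>60)&(abs(P[...,2]-.008)<.008)&(abs(P[...,0]-.565)<.15)&(abs(P[...,1]-.035)<.19))
q=P[m][:,:2]; print(m.sum(), cv2.minAreaRect(q.astype(np.float32)*1000))
cv2.imwrite('pics/m5.png',m[140:300,170:370].astype(np.uint8).repeat(3,0).repeat(3,1)*255)
to(.5,-.2,.35,-.17)
"
```

```text
top [217 173  15  14] ztop 0.071 rect [666.3 128. ] [30. 29.] 44.4
top [256 185  50  21] ztop 0.037 rect [623.3 -19.2] [130.  36.] 80.7
top [206 228  14  12] ztop 0.066 rect [523.2 160.2] [27. 28.] 79.8
top [236 236  59  24] ztop 0.038 rect [485.5  23. ] [150.  36.] 78.0
0 ((0.0, 0.0), (0.0, 0.0), 0.0)
t 9.45 pos [ 0.3734 -0.2022  0.2932] rot [-3.139  0.011 -0.165] shift mm [123.9 -23.1 -58.1] len 138.8 rotvec [-0.003  0.011  0.005] F [-0.5 -0.9 -0.6]
```

View pics/t5.png

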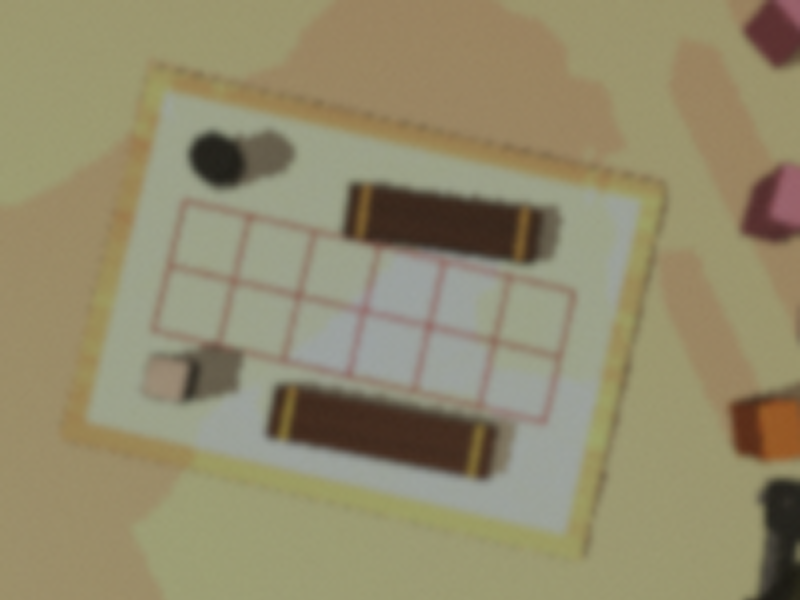

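View pics/m5.png

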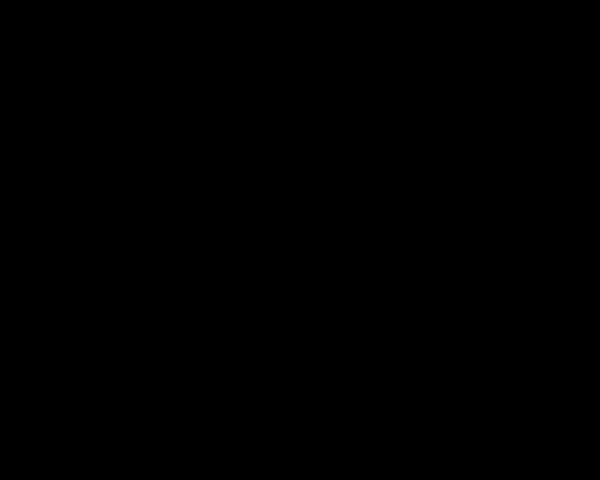

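The top view shows both bars flat. The short bar's left inner corner, at (350,235) in the crop, is right at the grid line, and the bar is about 9 mm off the margin's middle and 4.5° askew. I'll nudge it outward with the back of the closed fingers. The red mask came out empty, so I'm using the sheet fit instead.

```bash
python3 -c "
from h import *
to(.584,.006,.293,-.241)"
```

```text
t 9.45 pos [ 0.3734 -0.2022  0.2932] rot [-3.139  0.011 -0.165] shift mm [ 173.6 -239.9   -1. ] len 296.1 rotvec [-0.002  0.011  0.076] F [-0.5 -0.9 -0.6]
```

>>> move_arm:
  rows: "29 -40 0 0 0.01 0;29 -40 0 0 0 0;29 -40 0 0 0 0;29 -40 0 0 0 0;29 -40 0 0 0 0;29 -40 0 0 0 0;0 0 0 0 0 0.076;0 0 0 0 0 0"

```text
time_s: 10.45
ee_pos: [0.5958, 0.0203, 0.2868]
eef_rot: [-3.139, 0.007, -0.237]
force: [-0.1, 0.6, 1.0]
grip_width: 0.0007
```

```bash
python3 -c "
from h import *
to(.584,.006,.117,-.241)"
```

```text
t 10.45 pos [0.5958 0.0203 0.2868] rot [-3.139  0.007 -0.237] shift mm [ -7.   17.1 169.8] len 170.8 rotvec [-0.003  0.007  0.004] F [-0.1  0.6  1. ]
```

>>> move_arm:
  rows: "-8 16 0 0 0.007 0;0 0 40 0 0 0;0 0 40 0 0 0;0 0 40 0 0 0;0 0 0 0 0 0"

```text
time_s: 11.08
ee_pos: [0.5845, 0.0079, 0.1627]
eef_rot: [-3.139, -0.0, -0.227]
force: [0.4, 0.5, 0.1]
grip_width: 0.0003
```

```bash
python3 -c "
from h import *
to(.584,.006,.117,-.241)"
```

```text
t 11.075 pos [0.5845 0.0079 0.1627] rot [-3.139 -0.    -0.227] shift mm [-0.1  2.1 45.7] len 45.7 rotvec [-0.003 -0.     0.014] F [0.4 0.5 0.1]
```

>>> move_arm:
  rows: "0 2 25 0 0 0.014;0 0 18 0 0 0;0 0 0 0 0 0"

```text
time_s: 11.45
ee_pos: [0.5861, 0.0062, 0.123]
eef_rot: [-3.138, -0.006, -0.239]
force: [0.0, 0.6, 0.2]
grip_width: 0.0006
```

```bash
python3 -c "
from h import *
to(.5958,.0032,.117,-.241)
c=camera('scene');cv2.imwrite('pics/s6.png',c['color'][100:320,150:430].repeat(2,0).repeat(2,1))"
```

```text
t 11.45 pos [0.5861 0.0062 0.123 ] rot [-3.138 -0.006 -0.239] shift mm [10.1  0.7  6. ] len 11.8 rotvec [-0.004 -0.006  0.002] F [0.  0.6 0.2]
```

View pics/s6.png

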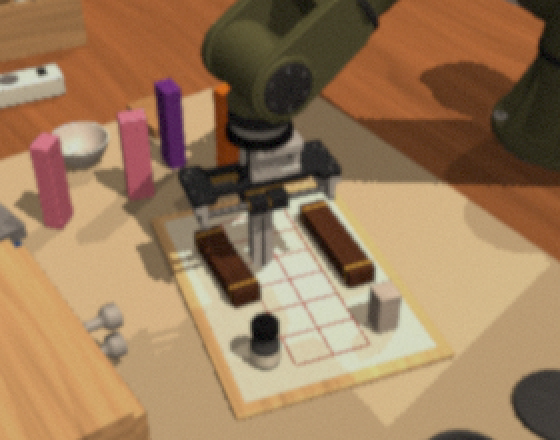

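The fingers, at (260,260), are just inside the short bar. I'll nudge it outward by about 9 mm.

>>> move_arm:
  rows: "0 0 5 0 0 0;4 0 0 0 0 0;4 0 0 0 0 0;4 0 0 0 0 0;4 0 0 0 0 0"

```text
time_s: 12.12
ee_pos: [0.6037, 0.0025, 0.1212]
eef_rot: [-3.137, -0.009, -0.238]
force: [-1.1, -0.1, -0.7]
grip_width: 0.0007
```

```bash
python3 -c "
from h import *
bars('scene')
to(.6047,.001,.117,-.241)"
```

```text
scene [231 173 107  79] ztop 0.163 rect [605.1   5. ] [ 71. 177.] 76.8
scene [334 241  17  23] ztop 0.062 rect [523.3 164. ] [30. 29.] 79.9
scene [275 257  16  25] ztop 0.067 rect [666.  132.7] [33. 30.] 85.4
t 12.175 pos [0.6041 0.0023 0.1212] rot [-3.137 -0.01  -0.238] shift mm [0.9 1.2 4.2] len 4.5 rotvec [-0.005 -0.01   0.003] F [-0.8  0.4 -0.4]
```

>>> move_arm:
  rows: "-12 0 0 0 0 0;0 0 -40 0 0 0;0 0 -40 0 0 0;0 0 -40 0 0 0;-50 0 -30 0 0 0;-50 0 0 0 0 0;-50 0 0 0 0 0;-50 0 0 0 0 0;0 0 0 0 0 0"

```text
time_s: 13.3
ee_pos: [0.3848, 0.0539, 0.2723]
eef_rot: [-3.136, -0.013, -0.238]
force: [0.5, 0.3, -0.2]
grip_width: 0.0003
```

```bash
python3 -c "
from h import *
c=bars('scene')
c=bars('top');cv2.imwrite('pics/t7.png',cv2.resize(c['color'][140:300,170:370],None,fx=4,fy=4,interpolation=2)[:600])
to(.6047,.001,.117,-.241)"
```

```text
scene [300 200  38  41] ztop 0.034 rect [484.7  25.6] [155.  38.] 77.5
scene [245 213  30  39] ztop 0.034 rect [631.5 -19.6] [133.  37.] 75.7
scene [334 241  17  23] ztop 0.061 rect [523.7 164.6] [30. 28.] 78.3
scene [275 257  16  25] ztop 0.067 rect [666.4 132.6] [31. 30.] 54.5
top [217 173  15  14] ztop 0.071 rect [665.3 129.2] [29. 29.] 89.3
top [257 180  50  24] ztop 0.038 rect [631.9 -23. ] [129.  36.] 75.7
top [206 228  14  12] ztop 0.066 rect [523.1 160.1] [28. 28.] 78.3
top [236 236  59  24] ztop 0.038 rect [485.5  23. ] [150.  36.] 78.1
t 13.4 pos [0.3872 0.0534 0.2726] rot [-3.136 -0.013 -0.239] shift mm [221.6   0.3 158.5] len 272.5 rotvec [-0.005 -0.013  0.002] F [ 0.5  0.4 -0.6]
```

View pics/t7.png

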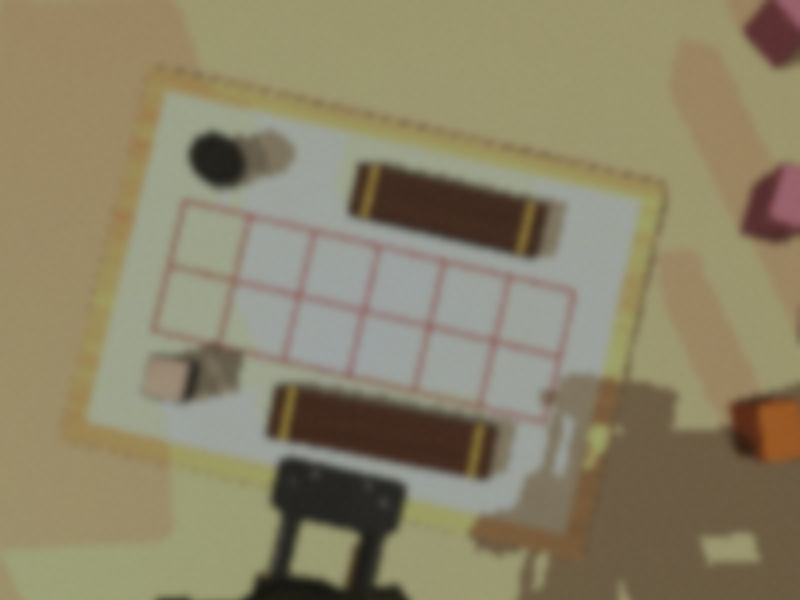

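Both bars now lie flat, parallel to and inside their margins. The seal, at (168,378), and the bottle, at (217,158), are where they started. Handing in.

```bash
python3 -c "
from h import *
print(ctrl.hand_in())"
```

```text
the job is handed in; nothing more can be done
None
```

Both paperweight bars now lie flat along their margins, and I handed the job in at about 13.4 s of the 42 s allowed. I pushed each one over inwards with closed fingertips: the long bar on the near margin first, then the short bar on the far margin.

The short bar landed about 9 mm off its margin's middle and 4.5° askew, with one corner almost on the grid line. I nudged it straight with the back of the closed fingers; no bar was gripped, lifted or carried.

Last checks, made just before handing in:

| Bar | Offset from margin's middle | Angle to margin | Top height (scene / top camera) |
|---|---|---|---|
| Long | about 3 mm | about 2° | 34 mm / 38 mm |
| Short | under 1 mm | under 1° | 34 mm / 38 mm |

- **Bystanders:** the seal and ink bottle are within about 2 mm of where they started. The decoy bars that I could see had not moved. I did not measure the dish, lid, bowl or box again, but the arm never went low near them.
- **Arm:** the gripper was raised and touching nothing, and the force readings I saw stayed under about 2 N.
- **Disagreements:** the two cameras differ by up to 5 mm in height and a few mm in position. My red-grid colour mask found nothing, so I took the margins from the outline of the sheet. The scene camera's sheet fit was also unusable, so that outline comes from the top camera alone.

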